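# Line up slide boxes against the fence of a tilting tray

### The job

Put the two slide boxes standing on the bench into the tray with the third, lids up, then tilt the tray by raising its handle side until all three boxes have slid against the blue fence in a single row, each with a long side flat against it. Lower the tray gently until it lies flat again, let go, and leave the other things on the bench where they stand.

Things in the scene. Friction and masses are not known exactly. Their poses are not given: they have to be found in the camera images.
- tray (a joint): tilt of the tray, rad: 0 lying flat on its base, grows as the handle side is lifted, stop at 0.8. It does not stay up by itself: let go, it falls. About 3 to 5 N up at the handle lifts it. The boxes begin to slide at roughly 0.24 to 0.36 rad.
- fence (a point): tray-floor point at the middle of the blue fence's foot, 16 mm above the bench when flat; tilts with the tray. x points out through the fence, y along it, z up out of the floor. Tray inside: x -200 to 0, y -155 to 155 mm. Fence 46 mm high; a clear lip at its top reaches 20 mm back over the tray, 44 mm above the floor. The other three walls are 4 mm thick, 12 mm high.
- tray_handle (a point): middle of the tray's black round handle bar: 12 mm thick, 140 mm long, parallel to the fence, 250 mm from the fence face, 24 mm above the tray floor (40 above the bench when flat); axes as for fence. 40 mm free between bar and tray wall, open below; arms at the bar's two ends run to the tray.
- hinge (a point): on the fixed base: middle of the hinge line, which runs along the base's y; 12 mm beyond the fence face, 12 mm above the bench. The tray turns about it. Axes level: x from handle towards fence, y along the fence.
- box_a: slide box 84 x 44 x 34 mm (long along its x, 44 along its y), 90 g or so, white with a blue lid; origin at the centre of its underside, z up. Starts askew in the tray, on the tray floor.
- box_b: slide box 84 x 44 x 34 mm (long along its x, 44 along its y), 90 g or so, white with an orange lid; origin at the centre of its underside, z up. Starts on the bench to the left or right of the tray, at any yaw, beside a bottle or jar.
- box_c: slide box 84 x 44 x 34 mm (long along its x, 44 along its y), 90 g or so, white with a green lid; origin at the centre of its underside, z up. Starts on the bench to the left or right of the tray, at any yaw, beside a bottle or jar.
- bottle: bystander: clear reagent bottle with a blue cap, 60 mm wide, 150 mm tall; origin at the centre of its underside
- jar: bystander: amber jar with white lid, 64 mm wide, 85 mm tall; origin at the centre of its underside
- beaker: bystander: open glass beaker, 72 mm wide, 80 mm tall; origin at the centre of its underside
- tubeblock: bystander: white block 70 x 90 x 50 mm holding two blue-capped tubes, 114 mm tall over all (long side along its y); origin at the centre of its underside
- timer: bystander: grey bench timer, 50 x 75 x 22 mm; origin at the centre of its underside
- clampring: bystander: flat steel ring, 72 mm wide, 16 mm tall; origin at the centre of its underside

How it is judged:
By the outcome, as a careful person would: the job done as asked, in the order asked, and still so for the second after the job is handed in, with the robot touching nothing.
It also fails if it takes over 72 s, if anything falls off the work surface, if the arm or the gripper's body presses on something with over 40 N, if the wrist force passes 120 N, or if a joint passes its speed limit or range.

### The arm

A 6-joint arm with a two-finger parallel gripper is mounted at the origin on the work surface. World frame = base frame: x ahead of the robot, y to its left, z up, the work surface at z = 0. Lengths are in m, angles in degrees, forces in N, time in s.
With the tool pointing down it reaches from about 0.25 to 0.725 m from the base axis. Payload 9.7 kg.
Tool frame: the origin (TCP) lies at the very end of the fingers, on their centre line; the grasp point (between the pads) lies 19 mm behind it (bot.grip_point_offset is the z of the grasp point in the tool frame, in m); z points along the fingers, x is the direction in which the jaws open and shut, and the axes are right-handed (so a half turn about z gives the same grasp; the last joint's range is limited). The gripper opens to 85 mm and grips with 20 to 120 N. Pads are 22 mm wide; open, the fingers measure 114 mm over their backs; the gripper's body (76 mm by 85 mm) begins 54 mm behind the grasp point. The pads swing forward as they close: fully open they stand 13 mm farther back than shut.
Start: joints at [67.323, 4.979, 10.078, 95.1, 0, 90], TCP at [0.212, 0.507, 0.231] pointing down, gripper open.
Joint ranges: [-179.16, 179.16], [-48.56, 103.87], [-65.8, 70.77], [-126.05, 130.52], [-82.76, 87.17], [-180, 180]. Speed limits (degrees/s): [127.2, 127.2, 147.25, 180, 180, 180].

### API

Orientations are given as [roll, pitch, yaw] about the fixed x, y, z axes, in that order (R = Rz(yaw) Ry(pitch) Rx(roll)).
In Python, from workcell import get_obs, viewer, job_done, bot gives the robot as it stands.
- The arm moves only by the shell command python3 -m handwheel 'ROWS' [FORCE]. ROWS is JSON, a list of rows, each a list of 5 numbers: the closure, from 0 (fully open) to 1 (shut), then the shift along the world's x, y, z in m, then the turn about the world's z in degrees. A call has 1 to 5 rows; each row is the pose to reach, as a shift and turn from the pose measured when the call began; what a row does not reach only later rows make up. A row lasts 1/10 s, in which the tool goes at most 50 mm and 8.59 degrees, less where a joint would pass 70% of its speed; a pose out of reach is approached as far as the arm can. A call with a gripper value outside its range is refused whole. The fingers move at their own pace and stop on an object; FORCE is the grip in N (left out, the last holds). Time passes only in rows, so rows that repeat a pose let the fingers close. It gives the time, the measured TCP pose, the force and the opening at its end, in the units of the state.
- get_obs(): the state, without advancing time (a new reading comes with each control period).
- viewer.camera(name): name is "scene" or "top" or "wrist"; returns a dict with "color" (480x640x3 uint8, blue, green, red), "K" (3x3 intrinsics, pixels), "dist_coeffs" ([k1, k2, p1, p2, k3] as OpenCV has them; the pictures are not rectified), "origin" and "orientation" of the camera in the world. Camera axes: x right, y down, z forward; pixel columns grow to the right and rows downward; lengths in m; the calibration is good to about 2 mm. A picture is of the moment at which its call begins. There is no depth.
- job_done(): hands the job in, once; it reports no verdict.
The state is a dict: "time": time; "q": joint angles; "qd": joint speeds; "joint_efforts": joint torques, N m; "ee_pos": TCP position; "tcp_rot": TCP orientation; "wrist_force": force on the tool from outside, world axes, zero at the start; "torque": the same for the moment, N m; "opening": finger opening in m.
Only numpy, scipy, OpenCV 4.12 (cv2) and the standard library are available. Lean on these libraries where they do the work, as an engineer would, in place of code of your own. Each camera call takes 0.05 s, during which the arm holds its last target.

## Working session

There is one attempt and no reset: what is moved stays moved. The work goes in short steps, Python scripts to look and compute and a shell command to move; the robot and the scene stay as the last step left them, time stands still between calls to the robot, and variables do not carry over. Pictures are saved under pics/ and viewed, and the job is handed in when it is done.

```bash
ls; mkdir -p pics; python3 - <<'E'
from workcell import get_obs, viewer, bot
import cv2,numpy as np
print(get_obs())
for n in ["scene","top","wrist"]:
    c=viewer.camera(n); cv2.imwrite(f"pics/{n}0.png",c["color"]); print(n,c["K"],c["dist_coeffs"],c["origin"],c["orientation"])
E
```

```text
pics
{'time': 0.0, 'q': array([ 6.73229172e+01,  5.01181209e+00,  1.00323469e+01,  9.51002900e+01,
       -1.29900882e-03,  9.00006774e+01]), 'qd': array([-0.03617105, -0.03651858, -0.02876008,  0.09583625, -0.02817875,
       -0.05450925]), 'joint_efforts': array([ 2.57714295e-03, -5.20384991e+01,  4.64806044e+01,  1.60905684e-02,
       -2.77890035e-05,  1.48983435e-05]), 'ee_pos': array([0.21195616, 0.50725058, 0.23055738]), 'tcp_rot': array([1.79998700e+02, 7.97552563e-02, 6.73222398e+01]), 'wrist_force': array([ 0.29208921, -0.13326274,  1.0160934 ]), 'torque': array([ 0.02893244, -0.01864771, -0.01162594]), 'opening': 0.08499158251287643}
scene [[441.79606666   0.         323.05583518]
 [  0.         441.79606666 232.56319798]
 [  0.           0.           1.        ]] [-0.09500272  0.          0.          0.          0.        ] [ 0.97085858 -0.4730011   0.90716127] [-141.99924764    0.66395384   44.62473045]
top [[439.75709998   0.         319.05522083]
 [  0.         439.75709998 238.32556501]
 [  0.           0.           1.        ]] [0.03048758 0.         0.         0.         0.        ] [0.37193286 0.00960809 1.06493587] [-171.00790552   -0.93446835  -89.71844477]
wrist [[425.925643     0.         317.58622255]
 [  0.         425.925643   240.07559891]
 [  0.           0.           1.        ]] [-0.06880285  0.          0.          0.          0.        ] [0.14942478 0.53436103 0.37282656] [1.64299882e+02 4.26541775e-02 6.72921831e+01]
```

View pics/top0.png

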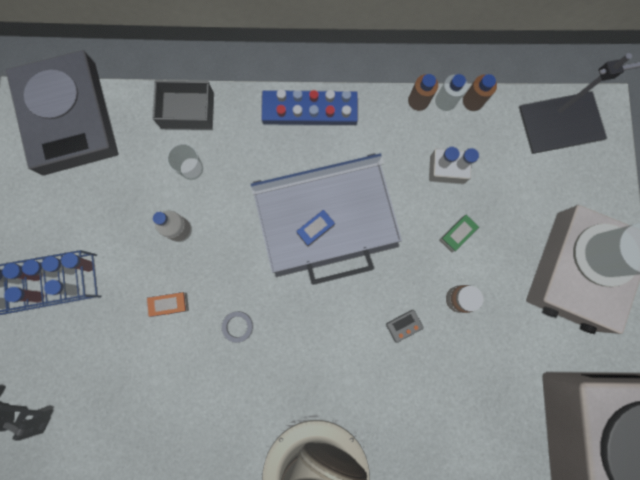

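View pics/scene0.png

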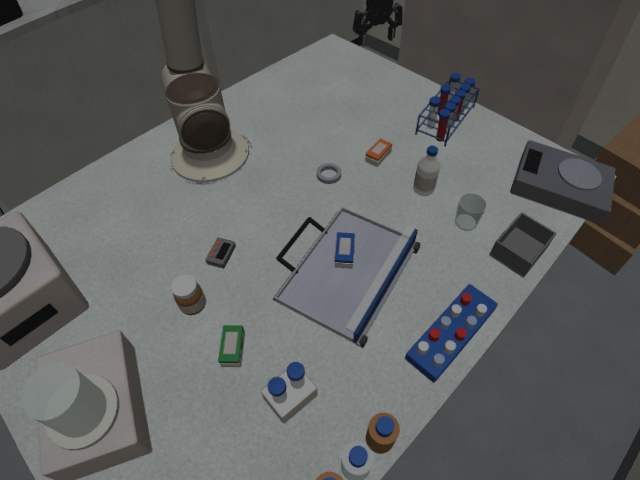

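View pics/wrist0.png

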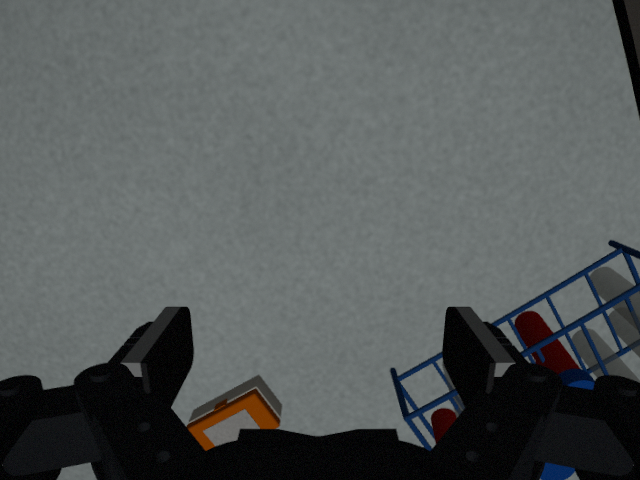

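The top view shows orange box_b at about (167,304), green box_c at (460,233) and blue box_a in the tray at (316,228). The handle bar is near (342,267), and the fence runs from (253,184) to (380,157). Next I'll measure these in two views.

```bash
cat > h.py <<'E'
from workcell import get_obs, viewer, bot
import cv2,numpy as np
from scipy.spatial.transform import Rotation as R
def cam(n,save=None):
    c=viewer.camera(n); c["Rm"]=R.from_euler('xyz',c["orientation"],degrees=True).as_matrix()
    if save: cv2.imwrite(f"pics/{save}.png",c["color"])
    return c
def rays(c,p):
    u=cv2.undistortPoints(np.array(p,float).reshape(-1,1,2),np.array(c["K"]),np.array(c["dist_coeffs"])).reshape(-1,2)
    d=np.c_[u,np.ones(len(u))]@c["Rm"].T
    return np.array(c["origin"]),d/np.linalg.norm(d,axis=1)[:,None]
def plane(c,p,z):
    o,d=rays(c,p); return o+d*((z-o[2])/d[:,2])[:,None]
def proj(c,P):
    Rm=c["Rm"]; rv=cv2.Rodrigues(Rm.T)[0]; t=-Rm.T@np.array(c["origin"])
    return cv2.projectPoints(np.array(P,float).reshape(-1,1,3),rv,t,np.array(c["K"]),np.array(c["dist_coeffs"]))[0].reshape(-1,2)
def tri(c1,p1,c2,p2):
    o1,d1=rays(c1,[p1]);o2,d2=rays(c2,[p2]);d1,d2=d1[0],d2[0]
    s=np.linalg.lstsq(np.c_[d1,-d2],o2-o1,rcond=None)[0]
    a,b=o1+s[0]*d1,o2+s[1]*d2
    return (a+b)/2,np.linalg.norm(a-b)
HS={'a':(105,130),'b':(5,20),'c':(45,85)}
def lid(c,k,area=(150,100000),roi=None):
    hsv=cv2.cvtColor(c["color"],cv2.COLOR_BGR2HSV); lo,hi=HS[k]
    m=cv2.inRange(hsv,(lo,130,60),(hi,255,255))
    if roi is not None:
        z=np.zeros_like(m); x0,y0,x1,y1=roi; z[y0:y1,x0:x1]=m[y0:y1,x0:x1]; m=z
    cs=cv2.findContours(m,cv2.RETR_EXTERNAL,cv2.CHAIN_APPROX_NONE)[0]
    return sorted([q for q in cs if area[0]<cv2.contourArea(q)<area[1]],key=lambda q:-cv2.contourArea(q))
def lidpose(c,q,z):
    P=plane(c,q.reshape(-1,2),z)[:,:2].astype(np.float32)*1000
    (cx,cy),(w,h),a=cv2.minAreaRect(P)
    if w<h: w,h,a=h,w,a+90
    return cx,cy,w,h,(a+90)%180-90
E
python3 - <<'E'
from h import *
t=cam("top");s=cam("scene")
rois={'a':((285,195,345,255),(325,225,365,270)),'b':((130,280,200,330),(360,130,400,170)),'c':((430,205,490,260),(210,315,255,375))}
for k in 'abc':
    qt=lid(t,k,roi=rois[k][0]);qs=lid(s,k,roi=rois[k][1])
    print(k,[cv2.contourArea(q) for q in qt],[cv2.contourArea(q) for q in qs])
    zz=0.05 if k=='a' else .034
    print(' top',np.round(lidpose(t,qt[0],zz),1),' scene',np.round(lidpose(s,qs[0],zz),1))
    ct=cv2.minAreaRect(qt[0])[0];cs=cv2.minAreaRect(qs[0])[0]
    print(' tri',tri(t,ct,s,cs))
for n,c,x,y,w,h in [("top",t,235,140,180,150),("scene",s,270,200,160,150)]:
    cv2.imwrite(f"pics/crop_{n}.png",cv2.resize(c["color"][y:y+h,x:x+w],None,fx=4,fy=4,interpolation=cv2.INTER_CUBIC))
E
```

```text
a [] [443.0]Traceback (most recent call last):
  File "<stdin>", line 8, in <module>
IndexError: list index out of range
```

```bash
cat >> h.py <<'E'
def lid(c,k,roi,smin=100):
    hsv=cv2.cvtColor(c["color"],cv2.COLOR_BGR2HSV); lo,hi=HS[k]
    m=cv2.inRange(hsv,(lo,smin,50),(hi,255,255)); z=np.zeros_like(m); x0,y0,x1,y1=roi; z[y0:y1,x0:x1]=m[y0:y1,x0:x1]
    z=cv2.morphologyEx(z,cv2.MORPH_CLOSE,np.ones((5,5)))
    n,l,st,_=cv2.connectedComponentsWithStats(z); i=1+np.argmax(st[1:,4])
    ys,xs=np.nonzero(l==i); return cv2.convexHull(np.c_[xs,ys].astype(np.int32))
E
cat > m1.py <<'E'
from h import *
t=cam("top","t1");s=cam("scene","s1")
for n,c,x,y,w,h in [("top",t,235,140,180,150),("scene",s,270,200,160,150)]:
    cv2.imwrite(f"pics/crop_{n}.png",cv2.resize(c["color"][y:y+h,x:x+w],None,fx=4,fy=4,interpolation=cv2.INTER_CUBIC))
rois={'a':((285,195,345,255),(325,225,365,270)),'b':((130,280,200,330),(360,130,400,170)),'c':((430,205,490,260),(210,315,255,375))}
for k in 'abc':
    qt=lid(t,k,rois[k][0]);qs=lid(s,k,rois[k][1])
    zz=0.05 if k=='a' else .034
    print(k,' top',np.round(lidpose(t,qt,zz),1),' scene',np.round(lidpose(s,qs,zz),1))
    ct=cv2.minAreaRect(qt)[0];cs=cv2.minAreaRect(qs)[0]
    print(' tri',tri(t,ct,s,cs))
E
python3 m1.py
```

```text
a  top [559.2   3.   81.1  41.8 -50.6]  scene [560.8   1.6  88.   42.3 -50.6]
 tri (array([0.55964713, 0.00297863, 0.04602597]), np.float64(0.00036982160260814323))
b  top [379.6 344.6  81.2  41.6 -80.6]  scene [382.9 342.3  87.7  44.7 -80. ]
 tri (array([0.37943349, 0.34630305, 0.02839319]), np.float64(0.00041752368325655967))
c  top [ 523.3 -325.1   14.8    6.9   43.6]  scene [ 554.4 -342.8   82.2   45.9  -45.4]
 tri (array([ 0.53148106, -0.33842069, -0.0128516 ]), np.float64(0.004475747465578712))
```

```bash
ls pics
```

```text
crop_scene.png
crop_top.png
s1.png
scene0.png
t1.png
top0.png
wrist0.png
```

View pics/crop_top.png

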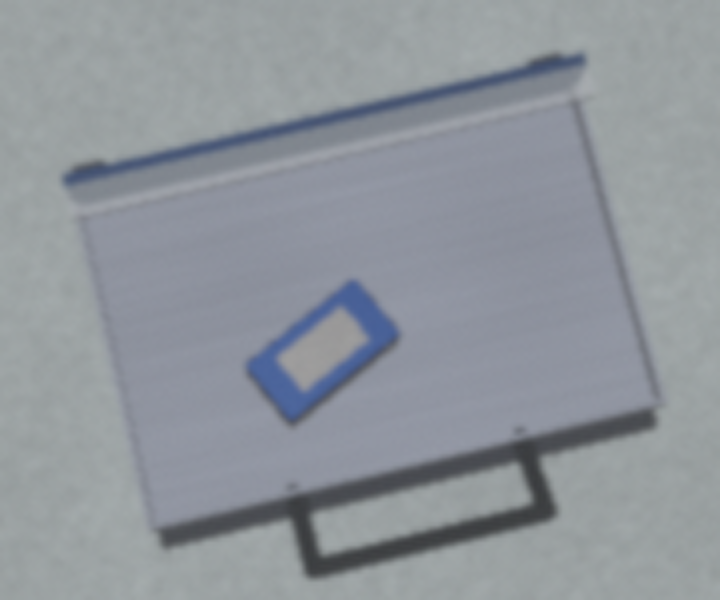

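View pics/crop_scene.png

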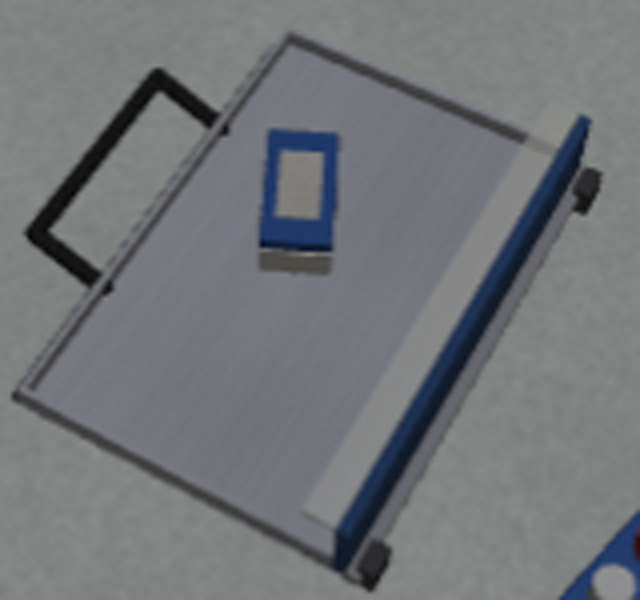

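```bash
cat > m2.py <<'E'
from h import *
t=cam("top");s=cam("scene")
def inner(c,k):
    pass
for k,rt,rs in [('c',(435,205,485,260),(210,315,255,375))]:
    for c,r in((t,rt),(s,rs)):
        hsv=cv2.cvtColor(c["color"],cv2.COLOR_BGR2HSV)[r[1]:r[3],r[0]:r[2]]
        print(np.percentile(hsv.reshape(-1,3),[5,50,90,98],axis=0).round())
def mask_poly(c,poly,vmax,eps=2.0):
    g=cv2.cvtColor(c["color"],cv2.COLOR_BGR2GRAY); m=(g<vmax).astype(np.uint8)*255
    z=np.zeros_like(m); cv2.fillPoly(z,[np.array(poly,np.int32)],255); m&=z
    n,l,st,_=cv2.connectedComponentsWithStats(m); i=1+np.argmax(st[1:,4]); ys,xs=np.nonzero(l==i)
    return np.c_[xs,ys].astype(np.float32)
T=lambda u,v:(235+u/4,140+v/4); S=lambda u,v:(270+u/4,200+v/4)
pt=mask_poly(t,[T(285,545),T(580,480),T(590,520),T(300,600)],90)
ps=mask_poly(s,[S(10,240),S(150,50),S(190,85),S(60,265)],60)
for n,p in(("t",pt),("s",ps)):
    print(n,len(p),cv2.minAreaRect(p),np.round(cv2.boxPoints(cv2.minAreaRect(p)),1).tolist())
def ends(p):
    (c,(w,h),a)=cv2.minAreaRect(p); a=np.radians(a); d=np.array([np.cos(a),np.sin(a)]); L=w; W=h
    if w<h: d=np.array([-d[1],d[0]]);L,W=h,w
    c=np.array(c); e=[c-d*L/2,c+d*L/2]
    return c,e
ct,et=ends(pt);cs,es=ends(ps)
et=sorted(et,key=lambda e:e[0]); es=sorted(es,key=lambda e:-e[0])
for a,b in zip(et,es): print('bar end',tri(t,a,s,b))
print('bar mid',tri(t,ct,s,cs), plane(t,[ct],.04),plane(s,[cs],.04))
E=plane(t,et,.04); d=E[0]-E[1]; print('bar dir yaw (tray y axis)',np.degrees(np.arctan2(d[1],d[0])),np.linalg.norm(d))
E=plane(s,es,.04); d=E[0]-E[1]; print('bar dir yaw scene',np.degrees(np.arctan2(d[1],d[0])),np.linalg.norm(d))
# fence top corners picked
for a,b in [(T(68,180),S(587,118)),(T(583,57),S(350,522))]: print('fence top end',tri(t,a,s,b))
for a,b in [(T(155,528),S(290,36)),(T(660,404),S(17,395))]: print('tray wall corner',tri(t,a,s,b))
x=435,205
cv2.imwrite("pics/crop_c.png",cv2.resize(t["color"][190:330,380:500],None,fx=5,fy=5,interpolation=cv2.INTER_CUBIC))
E
python3 m2.py
```

```text
[[ 30.   3. 117.]
 [ 90.  11. 161.]
 [ 94.  78. 166.]
 [ 94.  98. 168.]]
[[ 15.   6.  73.]
 [ 75.   8. 129.]
 [ 83. 137. 135.]
 [ 90. 142. 137.]]
t 287 ((341.4756164550781, 272.7195129394531), (9.428810119628906, 63.347633361816406), 77.90524291992188) [[309.5, 274.70001220703125], [371.5, 261.5], [373.3999938964844, 270.70001220703125], [311.5, 284.0]]
s 287 ((295.9864807128906, 240.41891479492188), (12.322251319885254, 54.40390396118164), 35.53767395019531) [[275.20001220703125, 259.0], [306.79998779296875, 214.6999969482422], [316.79998779296875, 221.89999389648438], [285.20001220703125, 266.1000061035156]]
bar end (array([0.43715433, 0.01294639, 0.04409245]), np.float64(0.0003327728230824118))
bar end (array([ 0.47162028, -0.13106184,  0.03110658]), np.float64(0.004439199333019154))
bar mid (array([ 0.45391566, -0.05924234,  0.03470896]), np.float64(0.00031862500597547414)) [[ 0.4533952  -0.05901218  0.04      ]] [[ 0.45715025 -0.06162847  0.04      ]]
bar dir yaw (tray y axis) 102.42661337282337 0.14814297900517046
bar dir yaw scene 106.41569490128123 0.1542659958612805
fence top end (array([0.65724364, 0.15325387, 0.06355924]), np.float64(0.004057733020679542))
fence top end (array([ 0.73344572, -0.14889196,  0.07006164]), np.float64(0.004913056122077159))
tray wall corner (array([0.45733168, 0.10235274, 0.02173465]), np.float64(0.005354864785322267))
tray wall corner (array([ 0.53204415, -0.20171287,  0.02074585]), np.float64(0.000566674262811209))
```

View pics/crop_c.png

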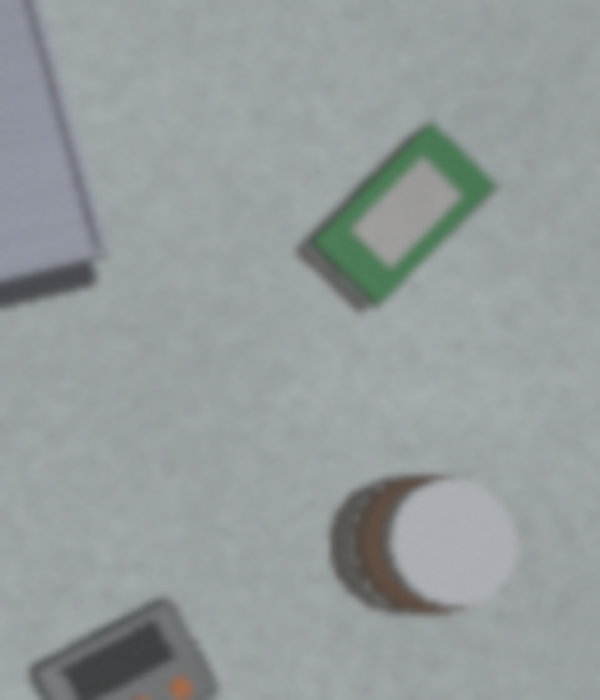

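```bash
python3 -m handwheel '[[0,0.03,-0.04,0,0],[0,0.06,-0.08,0,-6],[0,0.085,-0.123,0,-12],[0,0.11,-0.165,0,-18],[0,0.14,-0.205,0,-24]]' 40; python3 - <<'E'
from h import *
t=cam("top");s=cam("scene")
for c,r in((t,(435,205,485,260)),(s,(210,315,255,375))):
    q=lid(c,'c',r,40); print(np.round(lidpose(c,q,.034),1)); 
    globals()['p'+('t' if c is t else 's')]=cv2.minAreaRect(q)[0]
print(tri(t,pt,s,ps))
E
```

```text
time: 0.95
ee_pos: [0.3524, 0.3007, 0.2316]
tcp_rot: [-180.0, -0.0, 43.1]
wrist_force: [1.2, -0.9, 0.3]
opening: 0.0852
[ 552.9 -342.8   84.9   44.2  -44.4]
[ 553.5 -341.8   84.4   47.7  -44.9]
(array([ 0.55313836, -0.34304778,  0.03201244]), np.float64(0.0015162704351245298))
```

```bash
python3 -m handwheel '[[0,0.028,-0.04,0,-1],[0,0.056,-0.08,0,-2],[0,0.084,-0.12,-0.01,-3],[0,0.112,-0.16,-0.02,-3.7],[0,0.14,-0.2,-0.03,-3.7]]' ; python3 -m handwheel '[[0,0.028,-0.04,-0.01,0],[0,0.05,-0.075,-0.02,0],[0,0.067,-0.098,-0.03,0],[0,0.067,-0.098,-0.03,0],[0,0.067,-0.098,-0.03,0]]'; python3 - <<'E'
from h import *
w=cam("wrist","w2"); o=get_obs(); print(o['ee_pos'],proj(w,[o['ee_pos'],[.5595,.003,.05],[.45,-.06,.04]]))
E
```

```text
time: 1.55
ee_pos: [0.4944, 0.0985, 0.202]
tcp_rot: [179.9, -0.1, 39.1]
wrist_force: [1.1, 1.6, 0.2]
opening: 0.0855
time: 2.05
ee_pos: [0.5613, 0.0005, 0.1715]
tcp_rot: [180.0, -0.0, 39.1]
wrist_force: [-0.5, 0.6, 0.5]
opening: 0.0857
[0.56124347 0.00109755 0.17206833] [[316.23947601 314.79451074]
 [316.31975138 226.99777942]
 [126.45805855 193.99910245]]
```

View pics/w2.png

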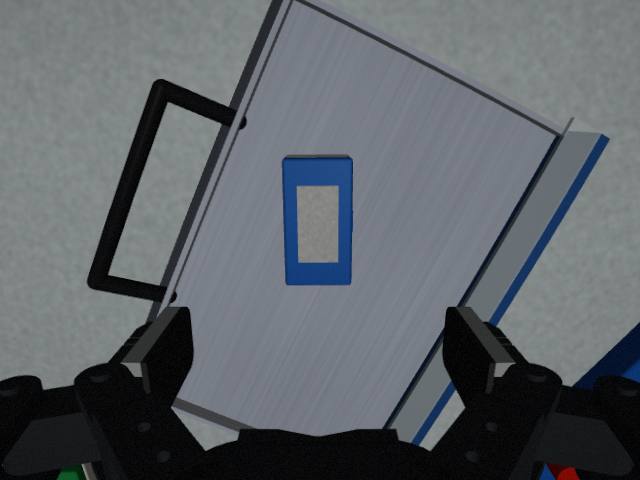

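The wrist view shows box_a lined up with the jaws at about (318,220), and the handle bar runs from (160,88) to (95,283).

```bash
python3 - <<'E'
from h import *
w=cam("wrist");t=cam("top"); s=cam("scene")
q=lid(w,'a',(260,130,380,300)); print('a',np.round(lidpose(w,q,.05),1))
# fence foot / bar from wrist (dark mask)
g=cv2.cvtColor(w["color"],cv2.COLOR_BGR2GRAY)
m=(g<45).astype(np.uint8)*255; z=np.zeros_like(m); cv2.fillPoly(z,[np.array([[85,300],[65,280],[145,70],[175,75],[175,110],[110,290]],np.int32)],255)
# bar edges: per row
L=[]
for y in range(110,265,5):
    xs=np.nonzero((m&z)[y])[0]
    if len(xs): L.append(((xs.min()+xs.max())/2,y,xs.max()-xs.min()+1))
L=np.array(L); print(np.round(L[::6],1))
P=plane(w,L[:,:2],.04)[:,:2]; vx,vy,x0,y0=cv2.fitLine(P.astype(np.float32),cv2.DIST_L2,0,.01,.01).ravel()
print('bar yaw',np.degrees(np.arctan2(vy,vx))%180,'pt',x0,y0)
e=plane(w,[[160,80],[90,286]],.04); print('outer ends',e,'mid',e.mean(0),np.linalg.norm(e[0]-e[1]))
# tray wall corners (top of wall z=.028) & fence top far edge z=.062
f=plane(w,[[607,138],[415,440]],.062); print('fence top outer',f, np.degrees(np.arctan2(*(f[0]-f[1])[[1,0]])))
# fence foot inside line
ff=plane(w,[[558,137],[390,425]],.016); print('floor at lip/fence?',ff,np.degrees(np.arctan2(*(ff[0]-ff[1])[[1,0]])))
# bar height from wrist+top, corner outer points
T=lambda u,v:(235+u/4,140+v/4)
print(tri(w,(160,80),t,T(306,578)),tri(w,(90,286),t,T(556,514)))
print('a',tri(w,cv2.minAreaRect(q)[0],s,(345,247)))
E
```

```text
a [558.9   5.5  83.4  44.  -50.6]
[[153.5 110.   20. ]
 [143.  140.   21. ]
 [132.5 170.   20. ]
 [122.  200.   19. ]
 [112.  230.   19. ]
 [102.5 260.   18. ]]
bar yaw 104.15081 pt 0.44748467 -0.055161346
outer ends [[ 0.42767783  0.01341706  0.04      ]
 [ 0.46420999 -0.13203256  0.04      ]] mid [ 0.44594391 -0.05930775  0.04      ] 0.14996730187462612
fence top outer [[ 0.65809257  0.15832347  0.062     ]
 [ 0.71351665 -0.07259676  0.062     ]] 103.49648983058007
floor at lip/fence? [[ 0.65519986  0.1539995   0.016     ]
 [ 0.72153072 -0.0975015   0.016     ]] 104.77474844151442
(array([0.42567473, 0.01152325, 0.03296353]), np.float64(0.0017883079506871157)) (array([ 0.46371994, -0.13555116,  0.03526829]), np.float64(0.001050898723493205))
a (array([0.55875092, 0.00574838, 0.04325898]), np.float64(0.00015653027411881385))
```

```bash
python3 -m handwheel '[[0,-0.001,0.002,-0.04,0.3],[0,-0.0015,0.0035,-0.08,0.3],[0,-0.0015,0.0035,-0.11,0.3],[0,-0.0015,0.0035,-0.135,0.3],[0,-0.0015,0.0035,-0.1445,0.3]]' ; python3 -m handwheel '[[0,0,0,-0.006,0],[0.3,0,0,-0.006,0],[0.7,0,0,-0.006,0],[0.7,0,0,-0.006,0],[0.7,0,0,-0.006,0]]' 40; python3 -c "
from h import *
cam('wrist','w3')"
```

```text
time: 2.75
ee_pos: [0.5583, 0.006, 0.0261]
tcp_rot: [180.0, -0.0, 39.6]
wrist_force: [-0.1, 0.9, 0.7]
opening: 0.0855
time: 3.25
ee_pos: [0.5592, 0.006, 0.0216]
tcp_rot: [179.9, -0.1, 39.6]
wrist_force: [-0.4, 0.2, 6.5]
opening: 0.0433
```

View pics/w3.png

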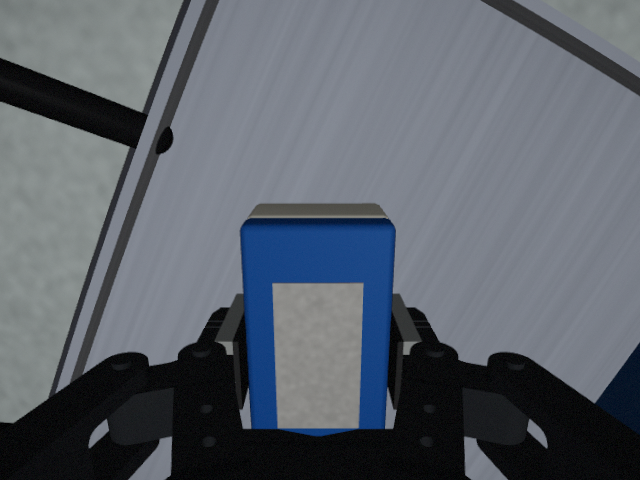

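```bash
python3 -m handwheel '[[0.7,0,0,0.012,0],[0.7,0.012,-0.01,0.018,-7],[0.7,0.024,-0.02,0.018,-14.5],[0.7,0.035,-0.03,0.018,-22],[0.7,0.035,-0.03,0.018,-25.6]]'; python3 -m handwheel '[[0.7,0,0,0,0],[0.7,0,0,-0.008,0],[0.7,0,0,-0.014,0],[0.7,0,0,-0.017,0],[0.7,0,0,-0.017,0]]'
```

```text
time: 3.8
ee_pos: [0.5954, -0.0251, 0.0405]
tcp_rot: [179.9, -0.2, 13.6]
wrist_force: [-0.9, 0.3, -1.1]
opening: 0.0433
time: 4.3
ee_pos: [0.5948, -0.0249, 0.0226]
tcp_rot: [179.9, -0.1, 13.7]
wrist_force: [-0.4, 0.4, -0.6]
opening: 0.043
```

```bash
python3 -m handwheel '[[0.7,0,0,-0.0015,0],[0.7,0,0,-0.0015,0],[0.3,0,0,-0.0015,0],[0.1,0,0,-0.001,0],[0,0,0,0.001,0]]'; python3 -m handwheel '[[0,0,0,0.03,0],[0,0,0,0.07,0],[0,-0.01,0.02,0.11,0],[0,-0.03,0.055,0.15,0],[0,-0.05,0.1,0.18,0]]'
```

```text
time: 4.8
ee_pos: [0.5946, -0.0249, 0.0235]
tcp_rot: [179.9, -0.1, 13.7]
wrist_force: [0.4, 0.1, 0.5]
opening: 0.0839
time: 5.3
ee_pos: [0.5494, 0.0643, 0.1984]
tcp_rot: [179.9, -0.2, 13.6]
wrist_force: [0.9, 0.0, 0.2]
opening: 0.0855
```

```bash
python3 -m handwheel '[[0,-0.025,0.042,0,-1],[0,-0.05,0.084,0,-2],[0,-0.075,0.126,-0.005,-3],[0,-0.1,0.168,-0.01,-4],[0,-0.125,0.21,-0.02,-4.2]]'; python3 -m handwheel '[[0,-0.022,0.036,-0.005,0],[0,-0.038,0.062,-0.01,0],[0,-0.045,0.072,-0.01,0],[0,-0.045,0.072,-0.01,0],[0,-0.045,0.072,-0.01,0]]'; python3 - <<'E'
from h import *
w=cam("wrist","w4"); t=cam("top","t4")
q=lid(w,'b',(200,120,440,310)); print('b',np.round(lidpose(w,q,.034),1),get_obs()['ee_pos'])
print(tri(w,cv2.minAreaRect(q)[0],t,cv2.minAreaRect(lid(t,'b',(130,280,200,330)))[0]))
q=lid(t,'a',(285,195,365,255)); print('a',np.round(lidpose(t,q,.05),1))
E
```

```text
time: 5.8
ee_pos: [0.4234, 0.2759, 0.1792]
tcp_rot: [179.9, -0.3, 9.3]
wrist_force: [0.7, -0.3, -0.4]
opening: 0.0854
time: 6.3
ee_pos: [0.3789, 0.3475, 0.1695]
tcp_rot: [179.9, -0.3, 9.3]
wrist_force: [0.3, -0.4, -0.8]
opening: 0.0854
b [379.1 348.6  83.   44.  -81.1] [0.37922295 0.34703183 0.16946083]
(array([0.37946109, 0.34778165, 0.02378886]), np.float64(0.0004086579329770458))
a [596.4 -26.9  80.5  41.7 -76.1]
```

View pics/w4.png

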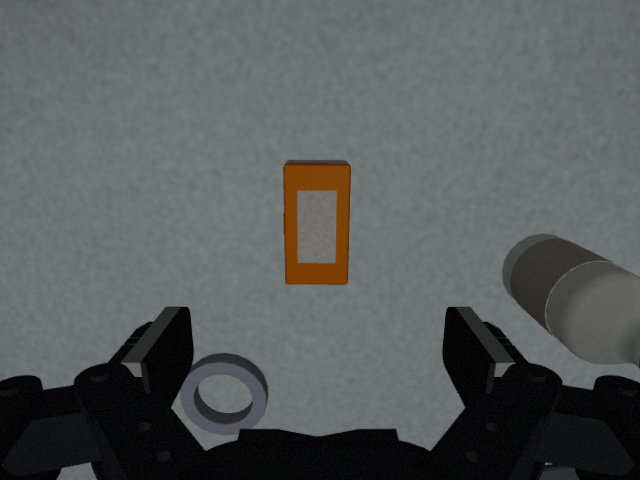

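View pics/t4.png

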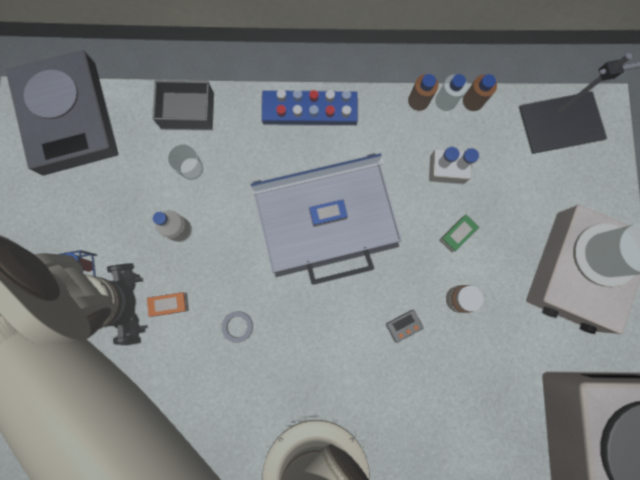

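```bash
python3 -m handwheel '[[0,0,0,-0.04,-0.2],[0,0,0.0005,-0.08,-0.3],[0,0,0.0005,-0.12,-0.3],[0,0,0.0005,-0.148,-0.3],[0,0,0.0005,-0.158,-0.3]]'; python3 -m handwheel '[[0,0,0,-0.004,0],[0.3,0,0,-0.004,0],[0.7,0,0,-0.004,0],[0.7,0,0,-0.004,0],[0.7,0,0,-0.004,0]]' 40
```

```text
time: 6.9
ee_pos: [0.3787, 0.3454, 0.0086]
tcp_rot: [179.8, -0.1, 8.8]
wrist_force: [0.0, -0.7, 0.9]
opening: 0.0857
time: 7.4
ee_pos: [0.3795, 0.346, 0.0062]
tcp_rot: [179.9, -0.3, 8.8]
wrist_force: [0.9, -1.7, 6.3]
opening: 0.0435
```

```bash
python3 -m handwheel '[[0.7,0,0,0.02,0],[0.7,0,0,0.05,0],[0.7,0.01,-0.015,0.08,1],[0.7,0.03,-0.045,0.095,3],[0.7,0.055,-0.08,0.1,5.2]]'; python3 -m handwheel '[[0.7,0.025,-0.036,0,0],[0.7,0.05,-0.072,0,0],[0.7,0.075,-0.108,0,0],[0.7,0.1,-0.145,0,0],[0.7,0.122,-0.175,0,0]]'
```

```text
time: 7.9
ee_pos: [0.4354, 0.2665, 0.1089]
tcp_rot: [179.9, -0.5, 14.3]
wrist_force: [0.4, -0.4, -2.2]
opening: 0.0432
time: 8.4
ee_pos: [0.5584, 0.0895, 0.1093]
tcp_rot: [179.9, -0.5, 14.2]
wrist_force: [0.8, 0.2, -0.9]
opening: 0.0435
```

```bash
python3 -m handwheel '[[0.7,0.0104,-0.0126,0,-0.3],[0.7,0.0104,-0.0126,-0.03,-0.3],[0.7,0.0104,-0.0126,-0.055,-0.3],[0.7,0.0104,-0.0126,-0.073,-0.3],[0.7,0.0104,-0.0126,-0.083,-0.3]]'; python3 -m handwheel '[[0.7,0,0,-0.001,0],[0.7,0,0,-0.003,0],[0.7,0,0,-0.0045,0],[0.7,0,0,-0.0045,0]]'
```

```text
time: 8.9
ee_pos: [0.5678, 0.0772, 0.0247]
tcp_rot: [180.0, -0.4, 13.9]
wrist_force: [0.2, 0.5, -0.4]
opening: 0.0435
time: 9.3
ee_pos: [0.5689, 0.0776, 0.0223]
tcp_rot: [179.9, -0.6, 14.0]
wrist_force: [-0.9, 0.7, 4.7]
opening: 0.0438
```

Contact is felt, so I'll release.

```bash
python3 -m handwheel '[[0.5,0,0,0,0],[0.3,0,0,0,0],[0.1,0,0,0.001,0],[0,0,0,0.002,0]]'; python3 -m handwheel '[[0,0,0,0.03,0],[0,0,0,0.07,0],[0,0,0,0.11,0],[0,0,-0.03,0.145,0],[0,0,-0.08,0.155,0]]';  python3 - <<'E'
from h import *
w=cam("wrist","w5"); t=cam("top","t5")
print(get_obs()['ee_pos'])
E
```

```text
time: 9.7
ee_pos: [0.5689, 0.0776, 0.0244]
tcp_rot: [179.9, -0.6, 14.0]
wrist_force: [-0.2, -0.2, -0.4]
opening: 0.0837
time: 10.2
ee_pos: [0.5703, -0.0005, 0.1837]
tcp_rot: [179.9, -0.9, 14.2]
wrist_force: [1.3, -0.5, -0.3]
opening: 0.085
[ 0.56971966 -0.00554025  0.18186065]
```

View pics/w5.png

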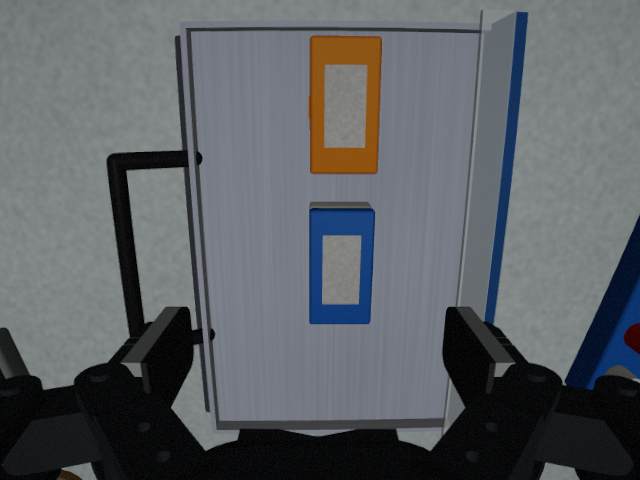

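```bash
python3 -m handwheel '[[0,0,-0.045,0,7],[0,0,-0.093,0,14],[0,-0.004,-0.14,0,21],[0,-0.008,-0.188,0,28],[0,-0.012,-0.235,0,31.3]]'; python3 -m handwheel '[[0,-0.002,-0.045,-0.003,0],[0,-0.004,-0.08,-0.006,0],[0,-0.005,-0.102,-0.01,0],[0,-0.005,-0.102,-0.01,0],[0,-0.005,-0.102,-0.01,0]]'; python3 - <<'E'
from h import *
w=cam("wrist","w6"); t=cam("top","t6")
q=lid(w,'c',(200,120,440,310),60); print('c',np.round(lidpose(w,q,.034),1),get_obs()['ee_pos'],get_obs()['tcp_rot'])
E
```

```text
time: 10.8
ee_pos: [0.5573, -0.2422, 0.1816]
tcp_rot: [179.8, -0.8, 45.3]
wrist_force: [1.5, -0.7, -0.6]
opening: 0.0854
time: 11.3
ee_pos: [0.5523, -0.3436, 0.1711]
tcp_rot: [179.9, -0.8, 45.3]
wrist_force: [0.4, -0.5, -0.2]
opening: 0.0856
c [ 550.7 -341.1   83.    44.1  -45. ] [ 0.55267044 -0.34286565  0.1718161 ] [179.83542318  -0.78377062  45.38241089]
```

View pics/w6.png

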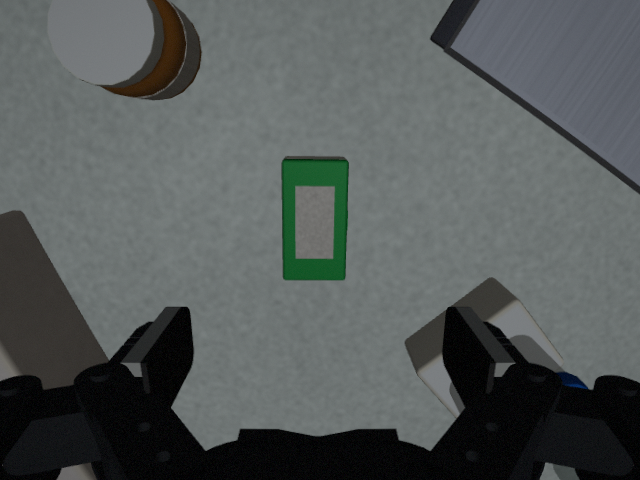

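```bash
python3 -m handwheel '[[0,-0.001,0.001,-0.04,0],[0,-0.001,0.001,-0.08,0],[0,-0.001,0.001,-0.12,0],[0,-0.001,0.001,-0.15,0],[0,-0.001,0.001,-0.16,0]]'; python3 -m handwheel '[[0,0,0,-0.004,0],[0.3,0,0,-0.004,0],[0.7,0,0,-0.004,0],[0.7,0,0,-0.004,0],[0.7,0,0,-0.004,0]]' 40
```

```text
time: 11.9
ee_pos: [0.5505, -0.3394, 0.0086]
tcp_rot: [-179.9, -0.7, 45.5]
wrist_force: [-0.7, 0.4, 1.2]
opening: 0.0856
time: 12.4
ee_pos: [0.5515, -0.3399, 0.0065]
tcp_rot: [179.9, -0.8, 45.5]
wrist_force: [-0.1, 0.9, 6.2]
opening: 0.0435
```

```bash
python3 -m handwheel '[[0.7,0,0,0.02,0],[0.7,0,0,0.05,0],[0.7,0,0.02,0.08,-5],[0.7,0.01,0.055,0.1,-12],[0.7,0.025,0.095,0.1,-20]]'; python3 -m handwheel '[[0.7,0.012,0.035,0,-6],[0.7,0.025,0.07,0,-11.5],[0.7,0.037,0.1,0,-11.5],[0.7,0.0432,0.118,0,-11.5],[0.7,0.0432,0.118,0,-11.5]]'
```

```text
time: 12.9
ee_pos: [0.5776, -0.2456, 0.1109]
tcp_rot: [179.7, -1.0, 25.0]
wrist_force: [0.4, 0.1, -0.4]
opening: 0.0432
time: 13.4
ee_pos: [0.6216, -0.1253, 0.1112]
tcp_rot: [179.7, -1.0, 13.7]
wrist_force: [0.2, -0.3, -1.2]
opening: 0.0434
```

```bash
python3 -m handwheel '[[0.7,-0.002,-0.0015,-0.02,0.3],[0.7,-0.002,-0.0015,-0.05,0.3],[0.7,-0.002,-0.0015,-0.07,0.3],[0.7,-0.002,-0.0015,-0.081,0.3],[0.7,-0.002,-0.0015,-0.086,0.3]]'; python3 -m handwheel '[[0.7,0,0,-0.001,0],[0.7,0,0,-0.003,0],[0.7,0,0,-0.0035,0],[0.7,0,0,-0.0035,0]]'
```

```text
time: 13.9
ee_pos: [0.619, -0.1275, 0.0245]
tcp_rot: [179.7, -1.0, 14.0]
wrist_force: [-0.2, -0.8, 0.3]
opening: 0.0432
time: 14.3
ee_pos: [0.6199, -0.1278, 0.0226]
tcp_rot: [179.6, -1.1, 14.0]
wrist_force: [0.0, -0.4, 4.8]
opening: 0.0436
```

```bash
python3 -m handwheel '[[0.5,0,0,0,0],[0.3,0,0,0,0],[0.1,0,0,0.001,0],[0,0,0,0.002,0]]'; python3 -m handwheel '[[0,0,0,0.03,0],[0,0,0,0.07,0],[0,-0.005,0.005,0.11,0],[0,-0.035,0.02,0.135,0],[0,-0.08,0.035,0.135,0]]'; python3 -m handwheel '[[0,-0.04,0.01,0,0],[0,-0.075,0.02,0,0],[0,-0.086,0.028,0,0],[0,-0.086,0.028,0,0],[0,-0.086,0.028,0,0]]';  python3 - <<'E'
from h import *
w=cam("wrist","w7"); t=cam("top","t7")
print(get_obs()['ee_pos'])
E
```

```text
time: 14.7
ee_pos: [0.6198, -0.1277, 0.0246]
tcp_rot: [179.6, -1.1, 14.0]
wrist_force: [-0.9, -0.1, -0.4]
opening: 0.084
time: 15.2
ee_pos: [0.5415, -0.0927, 0.1632]
tcp_rot: [179.5, -1.4, 14.0]
wrist_force: [-1.0, 0.1, 0.3]
opening: 0.0851
time: 15.7
ee_pos: [0.4564, -0.0648, 0.1634]
tcp_rot: [179.5, -1.5, 14.0]
wrist_force: [1.2, -0.1, 0.4]
opening: 0.0853
[ 0.45647574 -0.06497262  0.16294904]
```

View pics/w7.png

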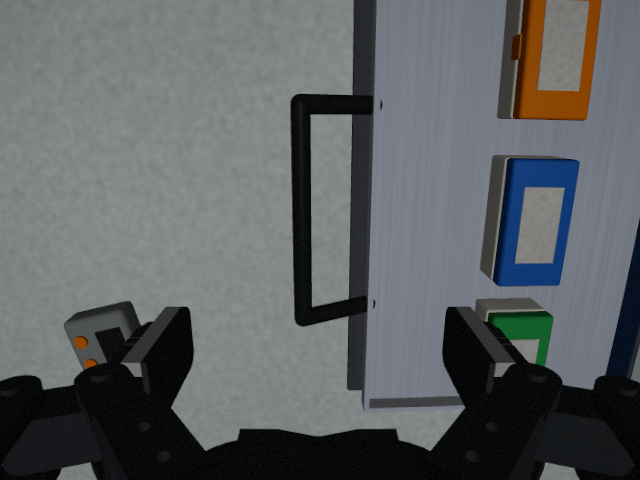

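View pics/t7.png

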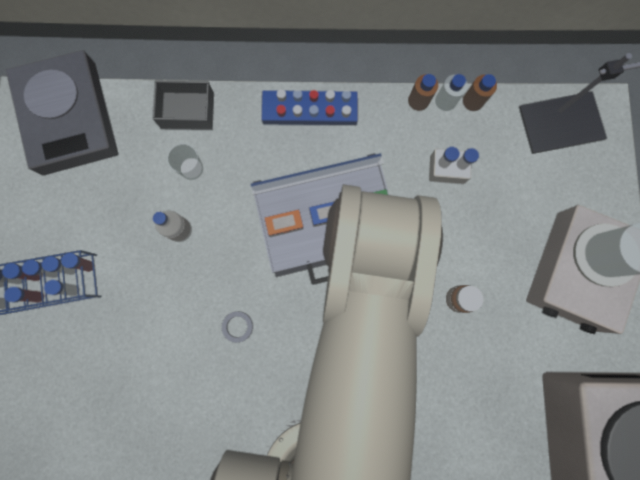

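```bash
python3 - <<'E'
from h import *
w=cam("wrist")
g=cv2.cvtColor(w["color"],cv2.COLOR_BGR2GRAY); L=[]
for y in range(125,300,5):
    xs=285+np.nonzero(g[y,285:330]<45)[0]; L.append(((xs.min()+xs.max())/2,y,np.ptp(xs)+1))
L=np.array(L); P=plane(w,L[:,:2],.04)[:,:2]
vx,vy,x0,y0=cv2.fitLine(P.astype(np.float32),cv2.DIST_L2,0,.01,.01).ravel()
print(L[::10],np.degrees(np.arctan2(vy,vx))%180,x0,y0)
e=plane(w,[[301,95],[305,326]],.04); print(e,e.mean(0),np.linalg.norm(e[0]-e[1]))
o=get_obs();print(o['ee_pos'],o['tcp_rot'])
a=np.radians(14); ux=np.array([np.cos(a),np.sin(a)])
print('offset along jaw', (np.array([x0,y0])-o['ee_pos'][:2])@ux)
print('jaw from bar w2 measure', (np.array([.44748,-.05516])-o['ee_pos'][:2])@ux)
# triangulate height: bar mid from w2 image line vs now
t=cam("top"); s=cam("scene","s7")
E
```

```text
[[300.  125.   19. ]
 [301.  175.   19. ]
 [301.5 225.   18. ]
 [302.5 275.   18. ]] 104.08639 0.4473339 -0.05461449
[[ 0.43059388  0.01408763  0.04      ]
 [ 0.46812638 -0.13227573  0.04      ]] [ 0.44936013 -0.05909405  0.04      ] 0.15109905001271248
[ 0.45634418 -0.06496245  0.16283501] [179.52179091  -1.37339814  13.96464246]
offset along jaw -0.006239240217120519
jaw from bar w2 measure -0.0062294524564204794
```

View pics/s7.png

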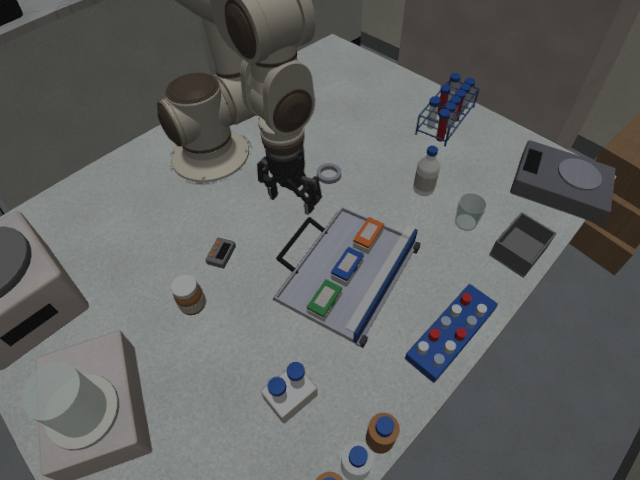

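All three boxes are in the tray, in a row at scene px (368,233), (348,265) and (324,298). Next I'll grasp the bar.

```bash
python3 -m handwheel '[[0.5,-0.0073,0.006,-0.02,0],[0.5,-0.0073,0.006,-0.05,0],[0.5,-0.0073,0.006,-0.08,0],[0.5,-0.0073,0.006,-0.105,0],[0.5,-0.0073,0.006,-0.12,0]]' 20; python3 -c "
from h import *
cam('wrist','w8')"
```

```text
time: 16.45
ee_pos: [0.448, -0.059, 0.0404]
tcp_rot: [179.6, -1.2, 13.9]
wrist_force: [-0.1, 1.0, 0.6]
opening: 0.0427
```

View pics/w8.png

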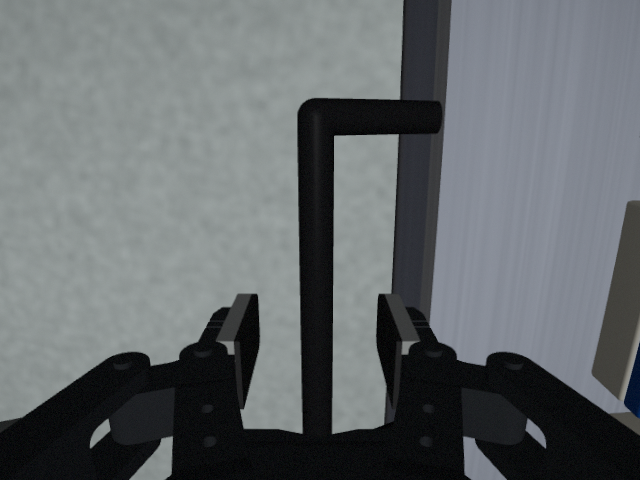

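The bar sits at column 317, midway between the pads at columns 250 and 385. I'll go down and close.

```bash
python3 -m handwheel '[[0.5,0,0,-0.01,0],[0.5,0,0,-0.018,0],[0.7,0,0,-0.019,0],[0.85,0,0,-0.019,0],[1,0,0,-0.019,0]]' 20; python3 -m handwheel '[[1,0,0,0,0],[1,0,0,0,0]]'
```

```text
time: 17.0
ee_pos: [0.4479, -0.0588, 0.0202]
tcp_rot: [179.6, -1.2, 14.0]
wrist_force: [2.4, 0.6, -3.5]
opening: 0.0108
time: 17.2
ee_pos: [0.4479, -0.0588, 0.0203]
tcp_rot: [179.6, -1.2, 14.0]
wrist_force: [0.7, 1.4, -3.3]
opening: 0.0111
```

```bash
python3 -m handwheel '[[1,0.0006,0.0002,0.005,0],[1,0.0014,0.0003,0.0104,0],[1,0.0022,0.0005,0.0157,0],[1,0.0031,0.0008,0.0209,0],[1,0.0040,0.0010,0.026,0]]' 30; python3 -c "
from h import *
cam('scene','s9')"
```

```text
time: 17.7
ee_pos: [0.4519, -0.0578, 0.0468]
tcp_rot: [179.6, -1.2, 14.0]
wrist_force: [0.6, 0.3, -4.3]
opening: 0.011
```

View pics/s9.png

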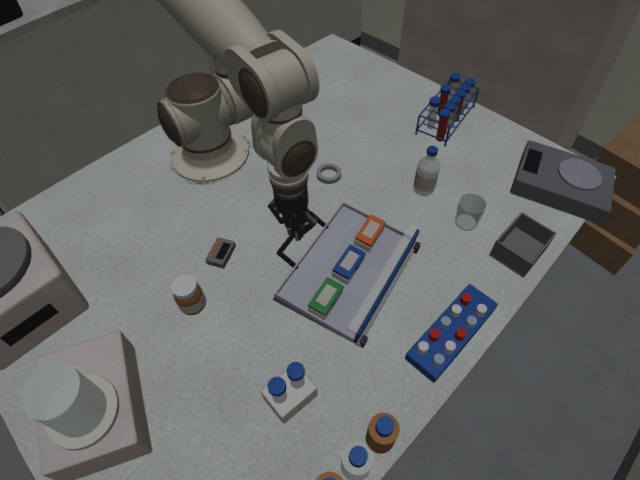

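The handle is up about 26 mm at roughly 4 N and the boxes haven't moved yet. I'll keep lifting.

```bash
python3 -m handwheel '[[1,0.0010,0.0003,0.005,0],[1,0.0022,0.0006,0.0102,0],[1,0.0036,0.0009,0.0154,0],[1,0.0050,0.0013,0.0204,0],[1,0.0065,0.0016,0.0255,0]]'; python3 -m handwheel '[[1,0.0014,0.0004,0.0038,0],[1,0.0028,0.0007,0.0075,0],[1,0.0042,0.001,0.0112,0],[1,0.0055,0.0014,0.0149,0],[1,0.0072,0.0018,0.0185,0]]'; python3 -c "
from h import *
cam('scene','s10')"
```

```text
time: 18.25
ee_pos: [0.4585, -0.0561, 0.0734]
tcp_rot: [179.6, -1.2, 14.0]
wrist_force: [-0.2, 1.4, -4.2]
opening: 0.0107
time: 18.75
ee_pos: [0.4649, -0.0545, 0.092]
tcp_rot: [179.6, -1.0, 13.9]
wrist_force: [-8.2, -2.5, -1.2]
opening: 0.0109
```

View pics/s10.png

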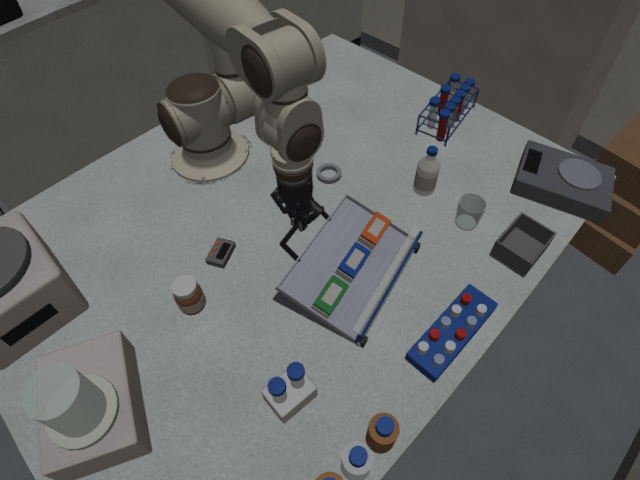

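```bash
python3 -m handwheel '[[1,0.0012,0.0003,0.0037,0],[1,0.0026,0.0006,0.0075,0],[1,0.0042,0.001,0.0112,0],[1,0.006,0.0014,0.015,0],[1,0.0078,0.0019,0.0187,0]]'; python3 -c "
from h import *
cam('scene','s11')"
```

```text
time: 19.3
ee_pos: [0.4732, -0.0524, 0.1117]
tcp_rot: [179.6, -1.1, 13.9]
wrist_force: [0.5, 1.2, -3.8]
opening: 0.0111
```

View pics/s11.png

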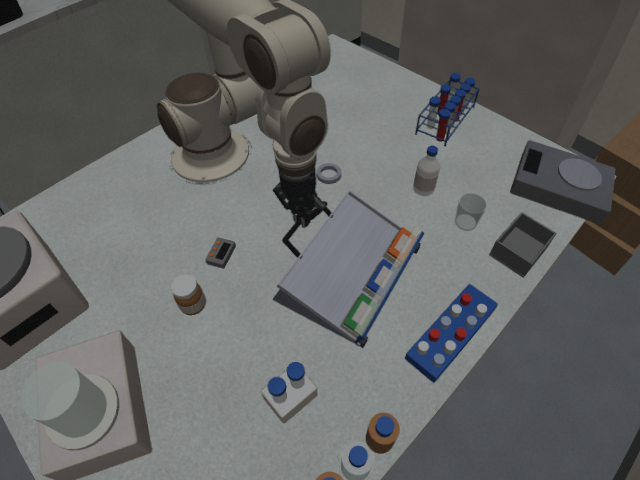

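All three have slid down to the fence. I'll lift a bit further to seat them and zoom in.

```bash
python3 -m handwheel '[[1,0.002,0.0005,0.0035,0],[1,0.0038,0.0009,0.007,0],[1,0.0055,0.0014,0.010,0],[1,0.0072,0.0017,0.0129,0],[1,0.0072,0.0017,0.0129,0]]'; python3 -m handwheel '[[1,0,0,0,0],[1,0,0,0,0],[1,0,0,0,0]]'; python3 -c "
from h import *
s=cam('scene');cv2.imwrite('pics/s12.png',cv2.resize(s['color'][210:350,320:440],None,fx=4.2,fy=4.2,interpolation=cv2.INTER_CUBIC))"
```

```text
time: 19.85
ee_pos: [0.4804, -0.0506, 0.1257]
tcp_rot: [179.6, -1.1, 13.9]
wrist_force: [-6.6, -0.3, 0.1]
opening: 0.0107
time: 20.15
ee_pos: [0.4804, -0.0506, 0.1258]
tcp_rot: [179.6, -1.1, 14.0]
wrist_force: [-3.4, 0.3, -0.5]
opening: 0.0106
```

View pics/s12.png

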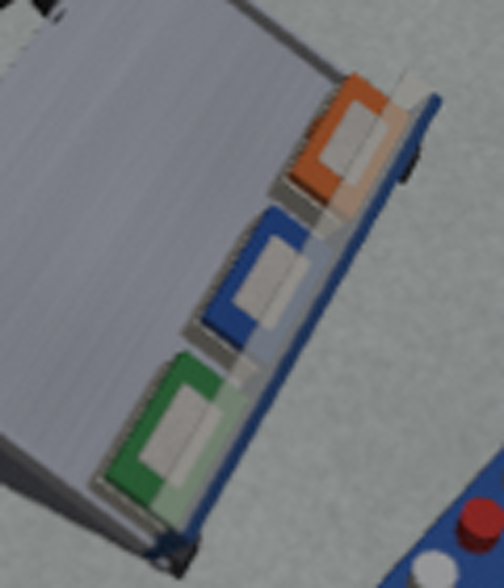

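The boxes sit parallel and touch the fence in one row. I'll lower slowly.

```bash
python3 -m handwheel '[[1,-0.0025,-0.0007,-0.0049,0],[1,-0.0048,-0.0012,-0.0098,0],[1,-0.0071,-0.0018,-0.0147,0],[1,-0.0091,-0.0023,-0.0196,0],[1,-0.0111,-0.0029,-0.0245,0]]'; python3 -m handwheel '[[1,-0.0021,-0.0005,-0.0049,0],[1,-0.0041,-0.001,-0.0098,0],[1,-0.006,-0.0015,-0.0147,0],[1,-0.0078,-0.0019,-0.0196,0],[1,-0.0094,-0.0023,-0.0245,0]]'
```

```text
time: 20.7
ee_pos: [0.4684, -0.0536, 0.101]
tcp_rot: [179.6, -1.0, 13.9]
wrist_force: [-8.0, 0.0, 1.4]
opening: 0.0111
time: 21.2
ee_pos: [0.4591, -0.056, 0.0761]
tcp_rot: [179.6, -1.0, 13.9]
wrist_force: [-1.0, 0.3, -2.1]
opening: 0.0109
```

```bash
python3 -m handwheel '[[1,-0.0016,-0.0004,-0.005,0],[1,-0.0031,-0.0008,-0.0101,0],[1,-0.0045,-0.0011,-0.0152,0],[1,-0.0058,-0.0014,-0.0202,0],[1,-0.007,-0.0017,-0.0253,0]]'
```

```text
time: 21.7
ee_pos: [0.4521, -0.0578, 0.0504]
tcp_rot: [179.6, -1.0, 13.9]
wrist_force: [0.2, -0.2, -2.3]
opening: 0.0109
```

```bash
python3 -m handwheel '[[1,-0.0008,-0.0002,-0.005,0],[1,-0.0016,-0.0004,-0.0095,0],[1,-0.0023,-0.0005,-0.0135,0],[1,-0.0028,-0.0007,-0.017,0],[1,-0.0032,-0.0008,-0.02,0]]'; python3 -m handwheel '[[1,-0.0003,-0.0001,-0.002,0],[1,-0.0006,-0.0001,-0.004,0],[1,-0.0008,-0.0002,-0.006,0],[1,-0.001,-0.0002,-0.008,0],[1,-0.001,-0.0002,-0.0095,0]]'
```

```text
time: 22.2
ee_pos: [0.4487, -0.0586, 0.03]
tcp_rot: [179.6, -1.0, 13.9]
wrist_force: [-3.1, -1.4, -2.5]
opening: 0.0107
time: 22.7
ee_pos: [0.4479, -0.0589, 0.0226]
tcp_rot: [179.6, -1.1, 13.9]
wrist_force: [-16.0, 0.7, 31.6]
opening: 0.0108
```

```bash
python3 -m handwheel '[[1,0,0,0.0005,0],[1,0,0,0.001,0],[1,0,0,0.001,0]]'; python3 - <<'E'
from h import *
s=cam('scene'); cv2.imwrite('pics/s13.png',cv2.resize(s['color'][190:350,260:440],None,fx=4,fy=3.7,interpolation=cv2.INTER_CUBIC))
w=cam('wrist','w13')
E
```

```text
time: 23.0
ee_pos: [0.4479, -0.0588, 0.0235]
tcp_rot: [179.6, -1.1, 13.9]
wrist_force: [-2.5, -0.3, -2.9]
opening: 0.0105
```

View pics/s13.png

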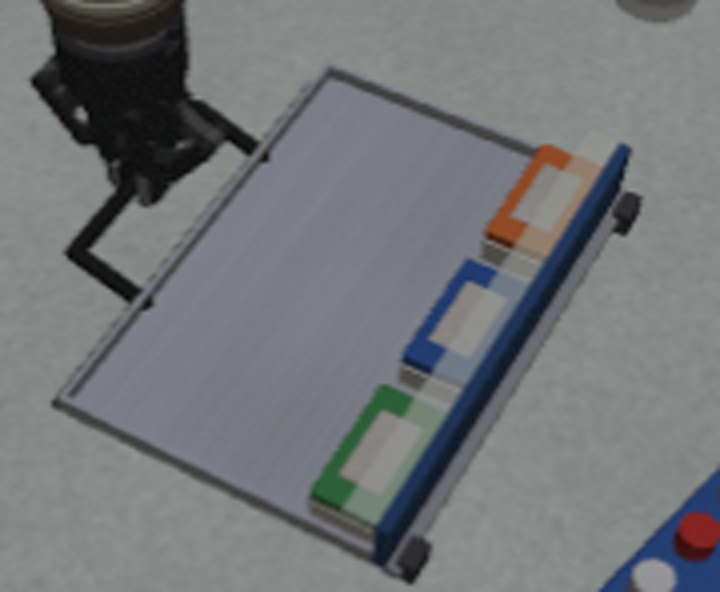

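View pics/w13.png

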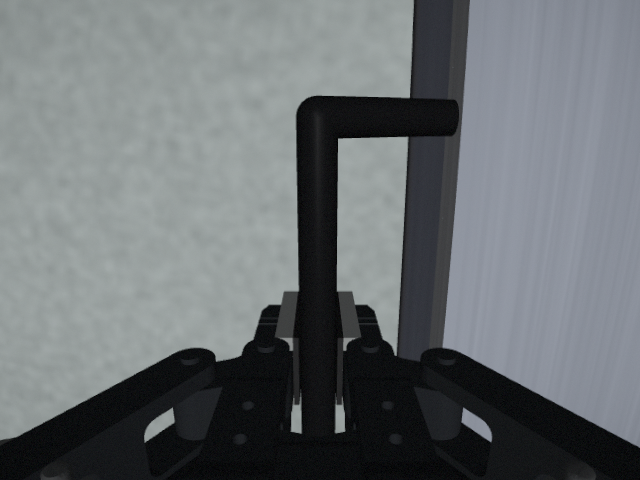

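Raising 1 mm turned 31 N of contact into 3 N of carried load, so the tray was flat. I'll set it back down by just that amount, then release.

```bash
python3 -m handwheel '[[1,0,0,-0.0004,0],[1,0,0,-0.0007,0],[1,0,0,-0.0007,0]]'
```

```text
time: 23.4
ee_pos: [0.4479, -0.0589, 0.023]
tcp_rot: [179.6, -1.1, 13.9]
wrist_force: [-4.9, -0.5, 4.0]
opening: 0.0108
```

Light contact, +4 N. Releasing now.

```bash
python3 -m handwheel '[[0.85,0,0,0,0],[0.7,0,0,0,0],[0.55,0,0,0,0],[0.5,0,0,0,0]]'; python3 -m handwheel '[[0.5,0,0,0.015,0],[0.5,0,0,0.04,0],[0.5,0,0,0.08,0],[0.5,0,0,0.125,0],[0.5,-0.01,0.03,0.15,0]]'; python3 -m handwheel '[[0.5,-0.02,0.045,0,0],[0.5,-0.04,0.09,0,0],[0.5,-0.06,0.135,0,0],[0.5,-0.08,0.18,0,0],[0.5,-0.09,0.22,0,0]]'; python3 - <<'E'
from h import *
t=cam('top','t14');s=cam('scene','s14')
cv2.imwrite('pics/t14c.png',cv2.resize(t['color'][140:290,235:415],None,fx=4,fy=4,interpolation=cv2.INTER_CUBIC))
E
```

```text
time: 23.8
ee_pos: [0.4482, -0.0589, 0.0231]
tcp_rot: [179.6, -1.1, 13.9]
wrist_force: [-0.1, 0.2, 0.8]
opening: 0.0427
time: 24.3
ee_pos: [0.4395, -0.0302, 0.1764]
tcp_rot: [179.5, -1.3, 13.8]
wrist_force: [0.3, 1.1, -0.5]
opening: 0.0428
time: 24.8
ee_pos: [0.3481, 0.1916, 0.1769]
tcp_rot: [179.5, -1.4, 13.8]
wrist_force: [1.9, -1.2, 0.6]
opening: 0.0425
```

View pics/t14c.png

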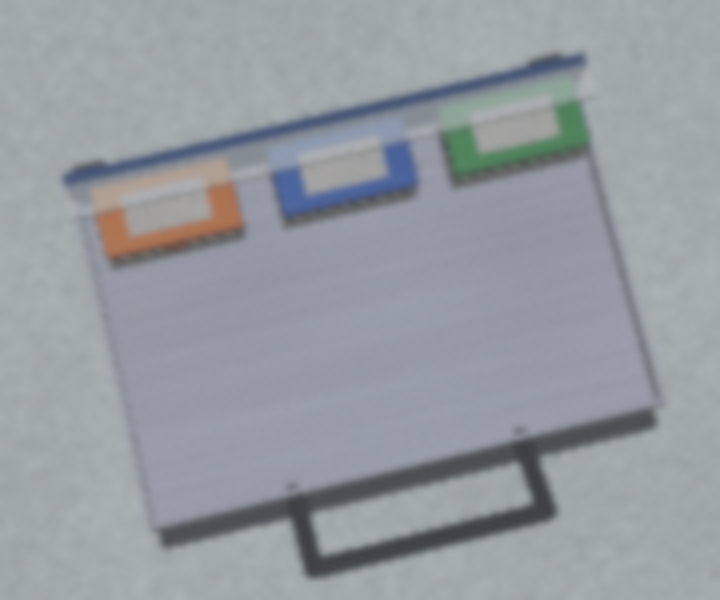

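View pics/s14.png

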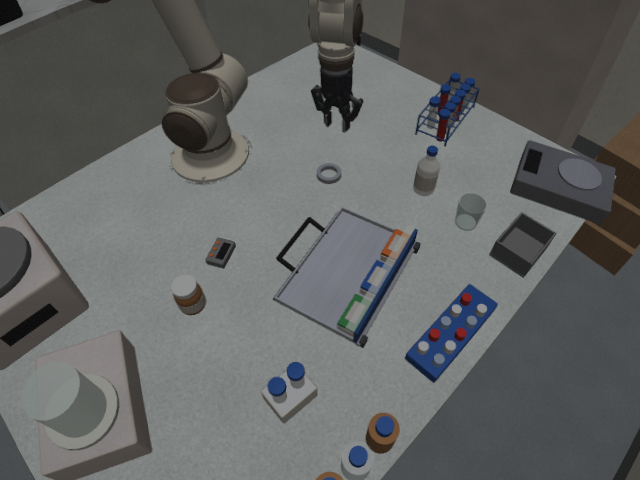

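The boxes are at the fence in one row, and the bystanders look unmoved. I'll take a closer wrist view to check contact and yaw numerically.

```bash
python3 -m handwheel '[[0.5,0.025,-0.04,0.01,0],[0.5,0.05,-0.083,0.02,0],[0.5,0.075,-0.125,0.03,0],[0.5,0.1,-0.167,0.04,0],[0.5,0.125,-0.205,0.05,0]]';python3 -m handwheel '[[0.5,0.03,-0.035,0.02,0],[0.5,0.06,-0.07,0.03,0],[0.5,0.08,-0.1,0.03,0],[0.5,0.08,-0.1,0.03,0],[0.5,0.08,-0.1,0.03,0]]'; python3 - <<'E'
from h import *
w=cam('wrist','w15'); print(get_obs()['ee_pos'])
E
```

```text
time: 25.4
ee_pos: [0.4739, -0.0141, 0.2271]
tcp_rot: [179.5, -1.4, 14.1]
wrist_force: [0.9, 0.7, -0.2]
opening: 0.0427
time: 25.9
ee_pos: [0.5538, -0.1152, 0.2563]
tcp_rot: [179.6, -1.3, 14.0]
wrist_force: [-0.2, 0.1, 0.1]
opening: 0.0427
[ 0.55351815 -0.11434539  0.25675506]
```

View pics/w15.png

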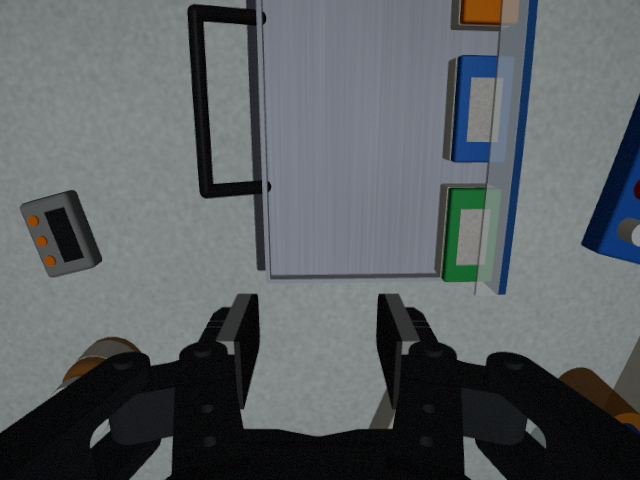

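Orange is cut off at the top of the picture, so I'll shift along the fence.

```bash
python3 -m handwheel '[[0.5,0,0.035,0,0],[0.5,0.01,0.065,0,0],[0.5,0.02,0.075,0,0],[0.5,0.02,0.075,0,0],[0.5,0.02,0.075,0,0]]'; python3 - <<'E'
from h import *
w=cam('wrist','w16'); hsv=cv2.cvtColor(w['color'],cv2.COLOR_BGR2HSV)
u=np.array([np.cos(np.radians(14)),np.sin(np.radians(14))]); F=np.array([.6913,.0002])
for k in 'abc':
    lo,hi=HS[k]; m=cv2.inRange(hsv,(lo,110,40),(hi,255,255)); m[320:]=0; m[:,530:]=0; m[:,:380]=0
    n,l,st,_=cv2.connectedComponentsWithStats(m); 
    i=1+np.argmax([s[4] if s[2]<90 else 0 for s in st[1:]]); x,y,W,H,_=st[i]
    E=np.array([(np.nonzero(l[r]==i)[0].min()-.5,r) for r in range(y+6,y+H-6,2)],float)
    P=plane(w,E,.05)[:,:2]; vx,vy,x0,y0=cv2.fitLine(P.astype(np.float32),cv2.DIST_HUBER,0,.001,.01).ravel()
    d=P-F; tx=d@u; ty=d@np.array([-u[1],u[0]])
    print(k,'edge yaw',np.degrees(np.arctan2(vy,vx))%180,'tray x first/last mm',tx[[0,-1]]*1000,'y',ty[[0,-1]]*1000)
# reference: tray handle-side wall outer dark edge, and fence blue outer edge
m=cv2.inRange(hsv,(105,130,40),(130,255,255)); E=[]
for r in range(40,250,5):
    xs=np.nonzero(m[r,490:570])[0]
    if len(xs): E.append((490+xs.max()+.5,r))
P=plane(w,E,.062)[:,:2]; vx,vy,x0,y0=cv2.fitLine(P.astype(np.float32),cv2.DIST_HUBER,0,.001,.01).ravel()
print('fence outer yaw',np.degrees(np.arctan2(vy,vx))%180,'x',((P-F)@u*1000)[[0,len(P)//2,-1]])
E
```

```text
time: 26.45
ee_pos: [0.5732, -0.0392, 0.2569]
tcp_rot: [179.6, -1.3, 14.1]
wrist_force: [0.0, 0.2, -0.4]
opening: 0.0429
a edge yaw 104.11206 tray x first/last mm [5.00574421 5.67161699] y [ 144.68654434 -109.50484018]
b edge yaw 104.025635 tray x first/last mm [-46.06065225 -45.62407408] y [142.43972658  68.8689451 ]
c edge yaw 104.19143 tray x first/last mm [-44.77450603 -43.08927348] y [-68.23315689 -96.84876365]
fence outer yaw 113.72659 x [95.73622681 97.25121693 98.02387679]
```

View pics/w16.png

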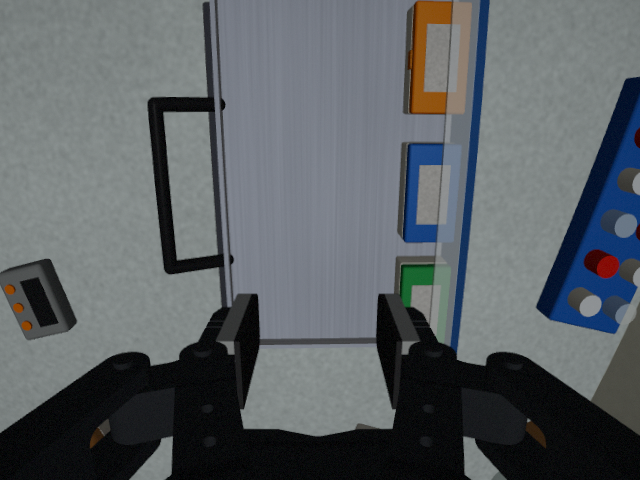

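```bash
python3 - <<'E'
from h import *
w=cam('wrist'); hsv=cv2.cvtColor(w['color'],cv2.COLOR_BGR2HSV)
u=np.array([np.cos(np.radians(14)),np.sin(np.radians(14))]); F=np.array([.6913,.0002])
m=cv2.inRange(hsv,(105,110,40),(130,255,255)); m[:,440:]=0;m[:,:395]=0
E=np.array([(np.nonzero(m[r])[0].min()-.5,r) for r in range(150,234,2)],float)
P=plane(w,E,.05)[:,:2]; vx,vy,_,_=cv2.fitLine(P.astype(np.float32),cv2.DIST_HUBER,0,.001,.01).ravel()
print('a',np.degrees(np.arctan2(vy,vx))%180,((P-F)@u*1000)[[0,-1]])
a=cv2.imread('pics/top0.png');b=cv2.imread('pics/t14.png')
d=cv2.GaussianBlur(cv2.absdiff(a,b).max(2),(5,5),0)
cs=cv2.findContours((d>18).astype(np.uint8),0,2)[0]; print([cv2.boundingRect(c) for c in cs if cv2.contourArea(c)>15])
E
```

```text
a 103.97024 [-45.59066615 -46.05822047]
[(358, 463, 11, 17), (292, 453, 44, 27), (303, 442, 50, 38), (134, 402, 66, 78), (0, 399, 55, 43), (0, 383, 7, 15), (50, 270, 226, 210), (438, 213, 42, 40), (295, 209, 41, 39), (257, 179, 40, 29), (302, 169, 38, 28), (344, 160, 38, 27)]
```

```bash
python3 -c "
from workcell import job_done
print(job_done())"
```

```text
the job is handed in; nothing more can be done
None
```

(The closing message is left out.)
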